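# Fetch a jar lid from under a wire shelf with a reacher

### The arm

A 6-joint arm with a two-finger parallel gripper is mounted at the origin on a cart in front of the work surface, level with it; the furniture and walls round the work are solid. World frame = base frame: x ahead of the robot, y to its left, z up, the work surface at z = 0. Lengths are in m, angles in rad, forces in N, time in s.
With the tool pointing down it reaches from about 0.35 to 0.85 m from the base axis. Payload 8.1 kg.
Tool frame: the origin (TCP) lies between the finger pads, 19 mm behind the fingertips; this is the grasp point; z points along the fingers, y is the line along which they close (so a half turn about z gives the same grasp; the last joint's range is limited). The gripper opens to 93 mm and grips with 3 to 60 N. Pads are 15 mm wide; open, the fingers measure 128 mm over their backs; the gripper's body (75 mm by 188 mm) begins 65 mm behind the grasp point.
Start: joints at [1.058, 0.13, 1.488, -0, 1.523, -0.085], TCP at [0.249, 0.546, 0.237] pointing down, gripper open.
Joint ranges: [-2.96, 2.96], [-0.89, 2.26], [0.02, 2.5], [-1.34, 4.48], [0, 2.73], [-2.66, 2.66]. Speed limits (rad/s): [2.39, 2.39, 2.79, 3.14, 3.14, 3.14].

### API

Orientations are given as a rotation vector (axis times angle).
In Python, from plant import robot, imaging gives the robot as it stands (robot), with the cameras (imaging).
- The arm moves only by the tool send_path, called after ">>>" in YAML: its name, and indented under it one key for each argument. Schema: {"type":"object","properties":{"increments":{"type":"object","properties":{"motion":{"type":"array","items":{"type":"array","items":{"type":"number"},"minItems":5,"maxItems":5},"minItems":1,"maxItems":20}},"additionalProperties":false,"required":["motion"]},"grip_force":{"type":"number"},"only":{"type":"string"},"quiet":{"type":"boolean"},"lines":{"type":"string"}},"required":["increments"],"additionalProperties":false}. increments is an object whose key "motion" holds a list of rows, 1 to 20 of them, each of 5 numbers: the finger opening in m, then dx, dy, dz in shares of the most that a row can go, 1 being 50 mm, then a turn about the tool's z in parts of the range, where 1.0 means pi rad; each row shifts and turns the commanded pose from where the row before left it, along the tool's axes as they then stand; what a row does not reach is not made up. A row lasts 1/10 s, in which the tool goes at most 0.05 m and 0.15 rad, less where a joint would pass 70% of its speed; a pose out of reach is approached as far as the arm can. The fingers move at their own pace and stop on an object; grip_force is the grip in N (left out, the last holds). Time passes only in rows, so rows that do not move let the fingers close. The tool returns the time, the measured TCP pose, the force, the opening and the grip force at its end. only (a regular expression) keeps the lines of the reply that match it, lines (a string "A,B") keeps lines A to B, and quiet returns only ok. No shift or turn number may pass 1 either way. Input that does not fit is refused with a message, and nothing moves.
- robot.read_state(): the state, without advancing time (a new reading comes with each control period).
- imaging.read_camera(name): name is "scene" or "top" or "wrist"; returns a dict with "image" (420x560x3 uint8, red, green, blue), "fx", "fy", "cx", "cy" (pixels), "dist" ([k1, k2, p1, p2, k3] as OpenCV has them; the pictures are not rectified), "R" (3x3) and "t" (3): a world point X has camera coordinates R X + t. Camera axes: x right, y down, z forward; pixel columns grow to the right and rows downward; lengths in m; the calibration is good to about 2 mm. A picture is of the moment at which its call begins. There is no depth.
- robot.close_job(): hands the job in; it is judged then, once.
The state is a dict: "t": time; "q": joint angles; "dq": joint speeds; "joint_torque": joint torques, N m; "tool_pos": TCP position; "orientation": TCP orientation; "force": force on the tool from outside, world axes, zero at the start; "wrist_torque": the same for the moment, N m; "opening": finger opening in m; "gripper_force": force on a finger pad.
Only numpy, scipy, OpenCV 4.12 (cv2) and the standard library are available. Lean on these libraries where they do the work, as an engineer would, in place of code of your own. Each camera call takes 0.05 s, during which the arm holds its last target. There are 200 camera calls.

### The job

A blue jar lid has slid under the low wire shelf. Pick up the reacher by its handle, put its open jaws round the lid under the shelf, squeeze the trigger so that both jaws close on it, and draw it out through the shelf's right-hand end until the whole lid is at least 5 cm clear of the shelf; then let go, leaving the lid flat and the reacher lying on the worktop. Do not touch the lid with the gripper, and leave the shelf's tin, the mustard jar and the garlic where they are.

Things in the scene. Friction and masses are not known exactly. Their poses are not given: they have to be found in the camera images.
- lid: blue plastic screw lid lying open side up on the worktop under the wire shelf, 51 mm across, 10 mm high, 20 g. Origin: centre of its underside; z up.
- rack: low steel-wire shelf riser, fixed; 240 mm along its x, 200 mm along its y, top at 81 mm, 71 mm free below, top wires 23 mm apart (one sees through). Origin: on the worktop under its centre. The ends at y = -100 mm (the right-hand end, where the reacher lies) and y = +100 mm are open, 228 mm wide between legs at x = -117 and +117 mm with foot wires along y. At yaw 0 its axes are the world's.
- reacher: reacher (grabber) lying flat on the worktop, 0.2 to 0.35 kg: grey D-handle, orange trigger, aluminium shaft, dark jaws. Origin: on the worktop under the middle of the handle; x along the shaft to the jaws, z up. Handle x -58 to +89 mm, 36 mm high; shaft 16 mm thick, its axis 17 mm up; fork head at x 182 to 216 mm, 28 mm high; open jaws reach x 298 mm. May be slid or lifted.
- jaw_centre (a point): point between the open jaw cups, on the reacher's x axis, 265 mm ahead of its origin, 10 mm up. Open jaws: 2 to 20 mm above the worktop, 135 mm wide outside, tips about 85 mm apart. With the lid's centre 260 to 272 mm ahead of the origin the V-shaped cups close round it, the tips beyond it, and centre it at about 270 mm.
- handle (a point): middle of the handle, 25 mm above the reacher's origin: the TCP position for a grasp from above, closing along the reacher's y (usable for 30 mm either way along x): one finger on the fixed grey palm bar (outer face y = -28 mm), one on the orange trigger (outer face y = +28 mm). 56 mm wide at rest, 40 mm fully squeezed.
- trigger (a joint): trigger travel, m: 0 released (jaws open), 0.016 full; about 0.013 when the jaws meet the lid. Sprung: moves at 6 N, 11 N at full travel. A grip to 53 mm, or with under 6 N, holds the reacher, tips still 70 mm apart; one of 20 to 25 N shuts them on the lid. Only the trigger moves, so fingers closing evenly shift the reacher to its +y by half the travel. Opening the gripper opens the jaws.
- jaw_l: the black jaw on the reacher's +y side, driven by the trigger. Origin: its hinge, 206 mm ahead of and 14 mm beside the reacher's origin.
- jaw_r: the black jaw on the reacher's -y side, the mirror image.
- tin: unopened food tin standing on top of the wire shelf, 86 mm across, 40 mm high. Origin: centre of its underside.
- mustard_jar: mustard jar with a red lid standing at the right of the work, 62 mm across, 90 mm high. Origin: centre of its underside.
- garlic: garlic bulb behind the handle end of the reacher, 56 mm across and high. Origin: centre of its underside.

How it is judged:
By the outcome, as a careful person would: the job done as asked, in the order asked, and still so for the second after the job is handed in, with the robot touching nothing.
It also fails if it takes over 51 s, if anything falls off the work surface, if the arm or the gripper's body presses on something with over 40 N, if the wrist force passes 120 N, or if a joint passes its speed limit or range.

## Working session

There is one attempt and no reset: what is moved stays moved. The work goes in short steps, Python scripts to look and compute and a tool call to move; the robot and the scene stay as the last step left them, time stands still between calls to the robot, and variables do not carry over. Pictures are saved under pics/ and viewed, at most 10 in all, crops included, and the job is handed in when it is done.

```bash
ls; mkdir -p pics; python3 - <<'E'
from plant import robot, imaging
import cv2,numpy as np
ims=[]
for n in("scene","top"):
    c=imaging.read_camera(n); cv2.imwrite(f"pics/{n}0.png",c["image"][:,:,::-1])
    np.savez(f"pics/{n}0.npz",**{k:np.array(v) for k,v in c.items()})
    print(n,c["fx"],c["dist"],-np.array(c["R"]).T@np.array(c["t"]))
print(robot.read_state())
E
```

```text
pics
plant.py
scene 446.33033723311115 [-0.08695473  0.          0.          0.          0.        ] [-0.16007736 -0.48774382  0.85690025]
top 406.16914871710946 [-0.06421274  0.          0.          0.          0.        ] [ 0.41045318 -0.05996009  1.25588142]
{'t': 0.1, 'q': array([ 1.05758655e+00,  1.31083307e-01,  1.48918275e+00, -3.77127782e-05,
        1.52300627e+00, -8.53747684e-02]), 'dq': array([ 0.00192457, -0.0007984 , -0.00127332, -0.0001503 ,  0.0007803 ,
       -0.0005536 ]), 'joint_torque': array([-7.69591367e-06, -5.61342430e+01, -4.93092513e+01,  7.70081906e-02,
        2.92131380e-02, -6.48256992e-05]), 'tool_pos': array([0.24867697, 0.54549946, 0.23648693]), 'orientation': array([-6.66827334e-01, -3.06953644e+00,  2.53820956e-03]), 'force': array([-0.37467668,  0.07518465,  0.94082367]), 'wrist_torque': array([-0.03557219, -0.00119154,  0.027063  ]), 'gripper_force': 0.0, 'opening': 0.09325302572363181}
```

View pics/top0.png

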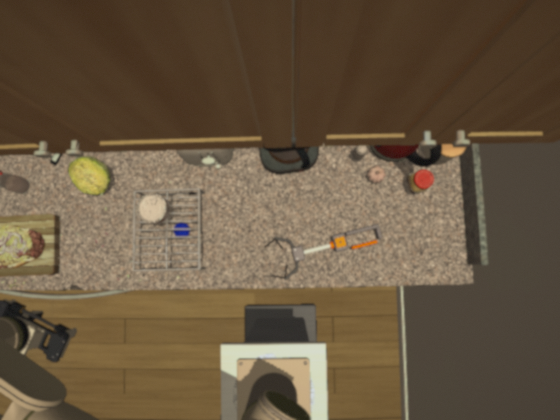

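View pics/scene0.png

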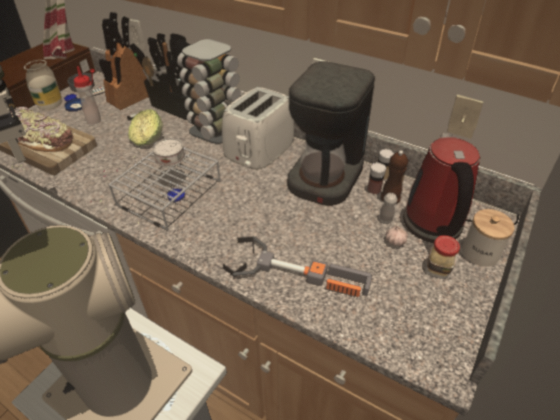

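The top view (world x up, y left) shows the rack at about (135–201, 190–270), the lid at (182,229), the tin at (152,208), the reacher from jaws (275,258) to handle (375,240), the mustard jar at (423,180) and the garlic at (376,174). The scene view shows the lid at (176,195), the jaws at (250,255) and the handle at (345,280).

```bash
cat > h.py <<'E'
import cv2,numpy as np
def load(n):
    return dict(np.load(f"pics/{n}.npz"))
def snap(n,f):
    from plant import robot, imaging
    c=imaging.read_camera(n); c={k:np.array(v) for k,v in c.items()}
    np.savez(f"pics/{f}.npz",**c); return c
def K(c): return np.array([[c["fx"],0,c["cx"]],[0,c["fy"],c["cy"]],[0,0,1.]])
def ray(c,uv):
    p=cv2.undistortPoints(np.array(uv,float).reshape(-1,1,2),K(c),c["dist"])[:,0]
    d=np.c_[p,np.ones(len(p))]@c["R"]
    return -c["R"].T@c["t"],d
def plane(c,uv,z):
    o,d=ray(c,uv); return o+d*((z-o[2])/d[:,2])[:,None]
def proj(c,X):
    return cv2.projectPoints(np.array(X,float).reshape(-1,1,3),cv2.Rodrigues(c["R"])[0],c["t"],K(c),c["dist"])[0][:,0]
def blobs(c,lo,hi,amin=8):
    h=cv2.cvtColor(np.ascontiguousarray(c["image"]),cv2.COLOR_RGB2HSV)
    m=cv2.inRange(h,lo,hi); n,l,s,ce=cv2.connectedComponentsWithStats(m)
    return [(s[i],ce[i],l==i) for i in range(1,n) if s[i,4]>=amin]
E
python3 - <<'E'
from h import *
for n,crop in(("top0",(120,180,400,290)),("scene0",(100,140,380,310))):
    c=load(n)
    for nm,lo,hi,z in(("blue",(110,120,40),(130,255,255),.006),("orange",(5,170,120),(16,255,255),.03)):
        for s,ce,m in blobs(c,lo,hi):
            print(n,nm,s,ce.round(1),plane(c,ce,z).round(4)[0])
            if nm=="orange":
                ys,xs=np.nonzero(m); r=cv2.minAreaRect(np.c_[xs,ys].astype(np.float32)); print('  corners',plane(c,cv2.boxPoints(r),z)[:,:2].round(3).tolist())
    x0,y0,x1,y1=crop
    cv2.imwrite(f"pics/{n}c.png",cv2.resize(c["image"][y0:y1,x0:x1,::-1],None,fx=2.85,fy=2.85,interpolation=cv2.INTER_CUBIC))
E
```

```text
top0 blue [176 223  12   4  35] [181.2 224.9] [0.5126 0.2768 0.006 ]
top0 blue [175 231  14   4  52] [181.2 232.5] [0.4891 0.2762 0.006 ]
top0 orange [415 182  10   7  12] [419.5 186.1] [ 0.6154 -0.4606  0.03  ]
  corners [[0.622, -0.443], [0.628, -0.447], [0.612, -0.476], [0.605, -0.471]]
top0 orange [352 241  25   8  73] [363.8 244.3] [ 0.4418 -0.2822  0.03  ]
  corners [[0.438, -0.245], [0.454, -0.318], [0.446, -0.32], [0.429, -0.247]]
top0 orange [331 242   3   6  15] [332.  244.5] [ 0.443  -0.1866  0.03  ]
  corners [[0.451, -0.184], [0.451, -0.19], [0.436, -0.189], [0.436, -0.183]]
scene0 blue [65 95 10  5 38] [70.  97.1] [0.7179 1.0325 0.006 ]
scene0 blue [169 192   7   4  18] [171.9 193.6] [0.4939 0.2913 0.006 ]
scene0 blue [177 194   7   6  15] [180.4 196.4] [0.4974 0.262  0.006 ]
scene0 orange [316 266   7   7  18] [319.4 268.9] [ 0.4526 -0.2121  0.03  ]
  corners [[0.444, -0.206], [0.462, -0.202], [0.464, -0.213], [0.445, -0.217]]
scene0 orange [328 281  32   9  43] [341.8 284.7] [ 0.4382 -0.2778  0.03  ]
  corners [[0.429, -0.246], [0.433, -0.245], [0.45, -0.316], [0.446, -0.317]]
```

View pics/top0c.png

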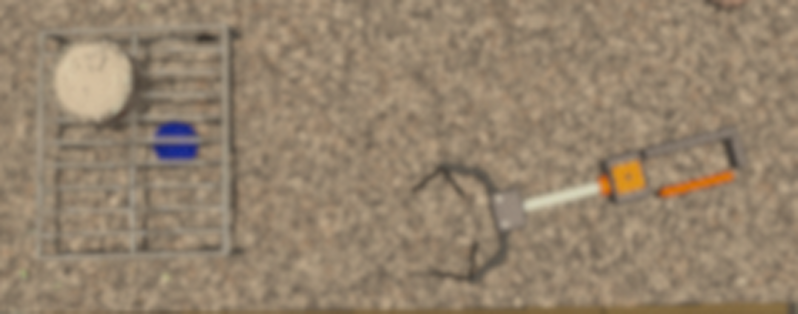

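View pics/scene0c.png

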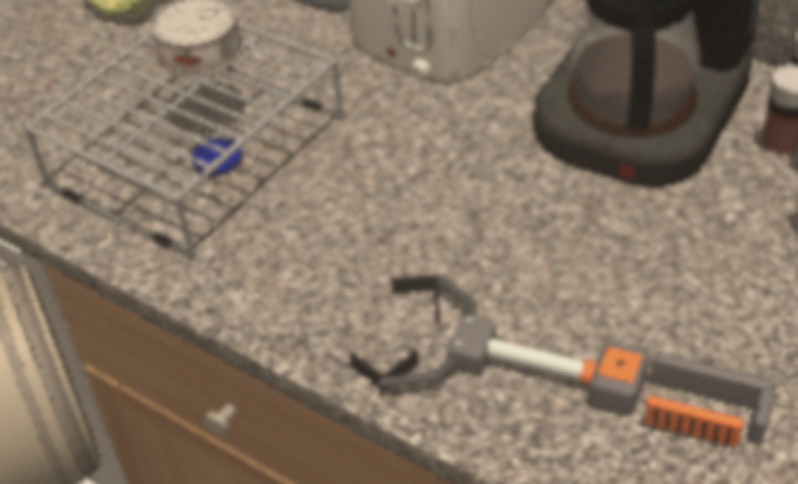

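Enlarged: head block at (508,210), housing square at (628,177), trigger from (662,193) to (735,177), palm bar's far corner at (738,137). The rack's top corners are (42,32), (230,30), (232,252), (42,252), and the lid is at (177,141).

```bash
python3 - <<'E'
from h import *
c=load("top0"); s=load("scene0")
f=lambda p:np.array(p)/2.85+[120,180]
g=lambda p:np.array(p)/2.85+[100,140]
P=lambda p,z:plane(c,f(p),z)[0].round(4)
for n,p,z in(("head",(508,210),.028),("hous",(628,177),.036),("trigL",(662,193),.03),("trigR",(735,177),.03),("palmfar",(738,137),.03),("shaftL",(527,206),.017+.008),("shaftR",(600,187),.025),("jawtipL-near",(415,272),.012),("jawtip-far",(413,192),.012),("elbow far",(446,167),.012),("elbow near",(474,279),.012)): print(n,P(p,z))
print("scene hous",plane(s,g((622,362)),.036)[0].round(4),"head",plane(s,g((474,332)),.028)[0].round(4))
for p in((42,32),(230,30),(232,252),(42,252)): print("rack",P(p,.081))
print("tin",P((94,80),.121),"must",plane(c,(423,180),.09),"garlic",plane(c,(376,174),.05))
# lid: hull of blue in both
for k in(c,s):
    m=[b for b in blobs(k,(105,90,30),(135,255,255),6)]
    for st,ce,mm in m:
        print(st,ce)
    sel=[mm for st,ce,mm in m if 150<ce[0]<200 and 180<ce[1]<250]
    mm=np.any(sel,axis=0); ys,xs=np.nonzero(mm); pts=np.c_[xs,ys]
    for z in(.003,.01):
        w=plane(k,pts,z); print("lid z",z,w.min(0).round(4),w.max(0).round(4),((w.min(0)+w.max(0))/2).round(4))
h=P((508,210),.028);b=P((628,177),.036);d=(h-b)[:2];print(np.degrees(np.arctan2(d[1],d[0])),np.hypot(*d))
E
```

```text
head [ 0.4176 -0.0847  0.028 ]
hous [ 0.4496 -0.2111  0.036 ]
trigL [ 0.4323 -0.2471  0.03  ]
trigR [ 0.4474 -0.3247  0.03  ]
palmfar [ 0.4896 -0.3298  0.03  ]
shaftL [ 0.4215 -0.1049  0.025 ]
shaftR [ 0.44   -0.1826  0.025 ]
jawtipL-near [0.3539 0.0152 0.012 ]
jawtip-far [0.4387 0.0162 0.012 ]
elbow far [ 0.4648 -0.0196  0.012 ]
elbow near [ 0.3455 -0.0474  0.012 ]
scene hous [ 0.4518 -0.2089  0.036 ] head [ 0.4212 -0.0828  0.028 ]
rack [0.6095 0.3984 0.081 ]
rack [0.6071 0.1996 0.081 ]
rack [0.3796 0.1961 0.081 ]
rack [0.3818 0.3925 0.081 ]
tin [0.5528 0.328  0.121 ] must [[ 0.62315165 -0.45238331  0.09      ]] garlic [[ 0.65161867 -0.32439966  0.05      ]]
[175 223  13   5  53] [181.16981132 225.22641509]
[174 230  15   6  69] [181.46376812 232.73913043]
lid z 0.003 [0.4811 0.2557 0.003 ] [0.519 0.3   0.003] [0.5    0.2779 0.003 ]
lid z 0.01 [0.4807 0.254  0.01  ] [0.5184 0.298  0.01  ] [0.4995 0.276  0.01  ]
[ 65  94  15  15 111] [70.67567568 99.90990991]
[176 189   4   2   7] [177.28571429 189.57142857]
[168 192   9   5  29] [171.72413793 193.68965517]
[176 193   8   8  25] [180.2  196.68]
lid z 0.003 [0.4813 0.2585 0.003 ] [0.521  0.3063 0.003 ] [0.5012 0.2824 0.003 ]
lid z 0.01 [0.476  0.2524 0.01  ] [0.5155 0.2998 0.01  ] [0.4957 0.2761 0.01  ]
104.20676611776037 0.13038772948402777
```

Units first: shifts go in shares of 50 mm and turns go in shares of pi rad. So 0.15 rad / 3.1416 = 0.0477.

```bash
cat > d.py <<'E'
import sys,numpy as np
from scipy.spatial.transform import Rotation as Ro
from plant import robot, imaging
s=robot.read_state(); R=Ro.from_rotvec(s["orientation"]).as_matrix()
x,y,z,yaw=map(float,sys.argv[1:5])   # TCP target, tool x angle (deg)
now=np.degrees(np.arctan2(R[1,0],R[0,0]))
print("t",s["t"],"pos",s["tool_pos"].round(4),"yaw",now.round(2),"open",s["opening"].round(4),"F",s["force"].round(1),"grip",s["gripper_force"],"q",s["q"].round(2))
print("turn",np.radians(now-yaw).round(4),"delta now-axes",(R.T@(np.array([x,y,z])-s["tool_pos"])).round(4))
E
```

>>> send_path:
  increments: {"motion":[[0.093,0,0,0,0.0477],[0.093,0,0,0,0.0477],[0.093,0,0,0,0.0477],[0.093,0,0,0,0.0477],[0.093,0,0,0,0.0477],[0.093,0,0,0,0.0477],[0.093,0,0,0,0]]}
  grip_force: 5

```text
t: 0.8
tool_pos: [0.2488, 0.5457, 0.2369]
orientation: [1.939, 2.472, -0.002]
force: [0.3, -0.3, -0.0]
opening: 0.0926
gripper_force: 0.0Traceback (most recent call last):
```

```bash
python3 d.py .4644 -.2624 .025 103.9
```

```text
  File "d.py", line 7, in <module>
    print("t",s["t"],"pos",s["tool_pos"].round(4),"yaw",now.round(2),"open",s["opening"].round(4),"F",s["force"].round(1),"grip",s["gripper_force"],"q",s["q"].round(2))
                                                                            ^^^^^^^^^^^^^^^^^^
AttributeError: 'float' object has no attribute 'round'
```

```bash
sed -i 's/s\["opening"\].round(4)/round(s["opening"],4)/' d.py; python3 d.py .4644 -.2624 .15 103.9
```

```text
t 0.8 pos [0.2488 0.5457 0.2369] yaw 103.77 open 0.0926 F [ 0.3 -0.3 -0. ] grip 0.0 q [1.06 0.13 1.49 0.   1.52 0.82]
turn -0.0023 delta now-axes [-0.8361  0.0171  0.0875]
```

To row units: -0.045 m is -0.9, 0.03 m is 0.6.

>>> send_path:
  increments: {"motion":[[0.093,-0.4,0,0,0],[0.093,-0.9,0,0,0],[0.093,-0.9,0,0,0],[0.093,-0.9,0,0,0],[0.093,-0.9,0,0,0],[0.093,-0.9,0,0,0],[0.093,-0.9,0,0,0],[0.093,-0.9,0,0,0],[0.093,-0.9,0,0,0],[0.093,-0.9,0,0,0],[0.093,-0.9,0,0,0],[0.093,-0.9,0,0,0],[0.093,-0.9,0,0,0],[0.093,-0.9,0,0,0],[0.093,-0.9,0,0,0],[0.093,-0.9,0.1,0.2,0],[0.093,-0.9,0.1,0.4,0],[0.093,-0.9,0.1,0.6,0],[0.093,-0.9,0.04,0.54,0],[0.093,0,0,0,0]]}

```text
t: 2.8
tool_pos: [0.4607, -0.2524, 0.1475]
orientation: [-1.928, -2.468, 0.003]
force: [-1.0, 1.3, -0.8]
opening: 0.093
gripper_force: 0.0
```

```bash
python3 d.py .4644 -.2624 .025 103.9
python3 - <<'E'
from h import *
c=snap("wrist","w1"); cv2.imwrite("pics/w1.png",c["image"][:,:,::-1])
E
```

```text
t 2.8 pos [ 0.4607 -0.2524  0.1475] yaw 104.02 open 0.093 F [-1.   1.3 -0.8] grip 0.0 q [-0.6  -0.    1.79 -0.    1.36 -0.84]
turn 0.002 delta now-axes [-0.0114  0.002   0.1225]
```

View pics/w1.png

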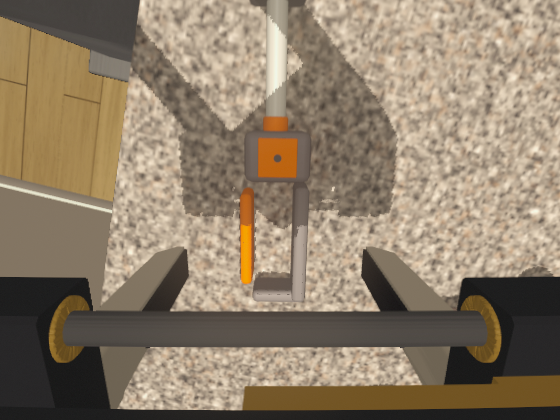

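Wrist view: reacher aligned with the tool, housing dot at (277,158), shaft at (277,20..110), trigger from (247,190) to (247,283), palm bar at (300,185–300).

```bash
python3 - <<'E'
from h import *
c=load("w1")
for n,p,z in(("dot",(277.5,158),.036),("shaft",(277.5,10),.025),("trig top",(247,195),.036),("trig end",(247,283),.036),("palm1",(299,190),.036),("palm2",(300,297),.036)):
    print(n,plane(c,p,z)[0].round(4))
a=plane(c,(277.5,158),.036)[0];b=plane(c,(277.5,10),.025)[0];d=b-a;print(np.degrees(np.arctan2(d[1],d[0])))
E
```

```text
dot [ 0.4511 -0.2076  0.036 ]
shaft [ 0.4254 -0.1057  0.025 ]
trig top [ 0.435  -0.2415  0.036 ]
trig end [ 0.4518 -0.3157  0.036 ]
palm1 [ 0.4735 -0.2276  0.036 ]
palm2 [ 0.4988 -0.3174  0.036 ]
104.18221204037293
```

To row units: 0.035 m is 0.7, 0.025 m is 0.5.

>>> send_path:
  increments: {"motion":[[0.093,-0.3,0.04,0.4,0],[0.093,0,0,0.7,0],[0.093,0,0,0.7,0],[0.093,0,0,0.5,0],[0.093,0,0,0.15,0],[0.093,0,0,0,0]]}

```text
t: 3.45
tool_pos: [0.4686, -0.2632, 0.0319]
orientation: [-1.932, -2.476, -0.0]
force: [0.2, -0.8, 0.3]
opening: 0.0929
gripper_force: 0.0
```

>>> send_path:
  increments: {"motion":[[0.053,0,0,0,0],[0.053,0,0,0,0],[0.053,0,0,0,0],[0.053,0,0,0,0],[0.053,0,0,0,0],[0.053,0,0,0,0],[0.053,0,0,0,0],[0.053,0,0,0,0]]}
  grip_force: 12

```text
t: 4.25
tool_pos: [0.4697, -0.2644, 0.0321]
orientation: [1.935, 2.473, 0.001]
force: [4.0, -0.5, 2.1]
opening: 0.0532
gripper_force: 8.3
```

```bash
python3 d.py .499 .025 .025 90
```

```text
t 4.25 pos [ 0.4697 -0.2644  0.0321] yaw 103.92 open 0.0532 F [ 4.  -0.5  2.1] grip 8.314075693488121 q [-0.61  0.17  1.84  0.    1.13 -0.85]
turn 0.2429 delta now-axes [0.2739 0.0981 0.007 ]
```

To row units: 0.004 m is 0.08, 0.003 m is 0.06.

>>> send_path:
  increments: {"motion":[[0.07,0,0,0,0],[0.07,0,0,0,0],[0.07,0,0,0.08,0],[0.07,0,0,0.06,0],[0.07,0,0,0,0],[0.053,0,0,0,0],[0.053,0,0,0,0],[0.053,0,0,0,0],[0.053,0,0,0,0],[0.053,0,0,0,0]]}
  grip_force: 12

```text
t: 5.25
tool_pos: [0.469, -0.2642, 0.0247]
orientation: [1.936, 2.474, 0.0]
force: [1.4, 0.5, -1.1]
opening: 0.0536
gripper_force: 7.4
```

```bash
python3 d.py .499 .025 .025 90
```

```text
t 5.25 pos [ 0.469  -0.2642  0.0247] yaw 103.92 open 0.0536 F [ 1.4  0.5 -1.1] grip 7.364785820245743 q [-0.61  0.18  1.85  0.    1.12 -0.85]
turn 0.2429 delta now-axes [ 0.2735  0.0987 -0.0003]
```

To row units: 0.01 m is 0.2, 0.005 m is 0.1, 0.03 rad / 3.1416 = 0.0095.

>>> send_path:
  increments: {"motion":[[0.053,0.1,0,0,0.0064],[0.053,0.1,0,0,0.0095],[0.053,0.1,0,0,0.0095],[0.053,0.1,0,0,0.0095],[0.053,0.1,0,0,0.0095],[0.053,0.1,0,0,0.0095],[0.053,0.1,0,0,0.0095],[0.053,0.1,0,0,0.0073],[0.053,0.1,0,0,0.0064],[0.053,0.2,0.08,0,0],[0.053,0.2,0.08,0,0],[0.053,0.2,0.08,0,0],[0.053,0.2,0.08,0,0],[0.053,0.2,0.08,0,0],[0.053,0.2,0.08,0,0],[0.053,0.2,0.08,0,0],[0.053,0,0,0,0]]}

```text
t: 6.95
tool_pos: [0.4915, -0.148, 0.0246]
orientation: [-2.22, -2.222, -0.002]
force: [0.6, 1.7, 0.8]
opening: 0.0534
gripper_force: 7.2
```

```bash
python3 d.py .499 .025 .025 90
python3 - <<'E'
from h import *
c=snap("top","t2"); cv2.imwrite("pics/t2.png",cv2.resize(c["image"][180:290,120:400,::-1],None,fx=2.85,fy=2.85,interpolation=cv2.INTER_CUBIC))
E
```

```text
t 6.95 pos [ 0.4915 -0.148   0.0246] yaw 90.07 open 0.0534 F [0.6 1.7 0.8] grip 7.217894196510315 q [-0.39  0.12  1.92  0.    1.11 -0.39]
turn 0.0012 delta now-axes [ 0.173   0.0077 -0.0002]
```

View pics/t2.png

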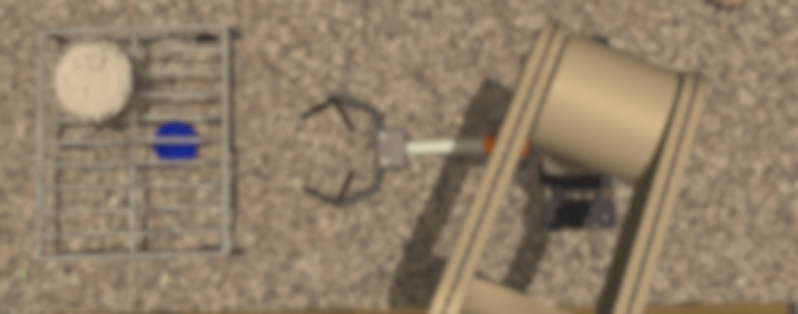

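The reacher now points at the rack: head at (390,149), collar at (490,145), jaw tips at (303,117) and (306,187), lid at (177,141).

```bash
python3 - <<'E'
from h import *
c=load("t2")
f=lambda p:np.array(p)/2.85+[120,180]
P=lambda p,z:plane(c,f(p),z)[0].round(4)
for n,p,z in(("head",(390,149),.028),("collar",(490,145),.028),("tip far",(303,117),.012),("tip near",(306,187),.012),("elbF",(335,98),.012),("elbN",(340,203),.012)):print(n,P(p,z))
E
```

```text
head [0.4842 0.0391 0.028 ]
collar [ 0.4865 -0.0672  0.028 ]
tip far [0.5215 0.1344 0.012 ]
tip near [0.446  0.1313 0.012 ]
elbF [0.5415 0.0995 0.012 ]
elbN [0.4283 0.0947 0.012 ]
```

To row units: 0.01 m is 0.2, 0.005 m is 0.1.

>>> send_path:
  increments: {"motion":[[0.053,0.1,0.08,0,0],[0.053,0.2,0.1,0,0],[0.053,0.2,0.1,0,0],[0.053,0.2,0.06,0,0],[0.053,0.2,0,0,0],[0.053,0.2,0,0,0],[0.053,0.2,0,0,0],[0.053,0.2,0,0,0],[0.053,0.2,0,0,0],[0.053,0.1,0,0,0],[0.053,0,0,0,0]]}

```text
t: 8.1
tool_pos: [0.5078, -0.0585, 0.0246]
orientation: [-2.22, -2.222, -0.001]
force: [-0.5, 3.4, 1.5]
opening: 0.053
gripper_force: 6.7
```

```bash
python3 d.py .509 .022 .025 90
python3 - <<'E'
from h import *
c=snap("top","t3"); cv2.imwrite("pics/t3.png",cv2.resize(c["image"][180:280,120:320,::-1],None,fx=4,fy=4,interpolation=cv2.INTER_CUBIC))
E
```

```text
t 8.1 pos [ 0.5078 -0.0585  0.0246] yaw 90.05 open 0.053 F [-0.5  3.4  1.5] grip 6.736421808600426 q [-0.22  0.11  1.92  0.    1.11 -0.22]
turn 0.0008 delta now-axes [ 0.0805  0.0013 -0.0003]
```

View pics/t3.png

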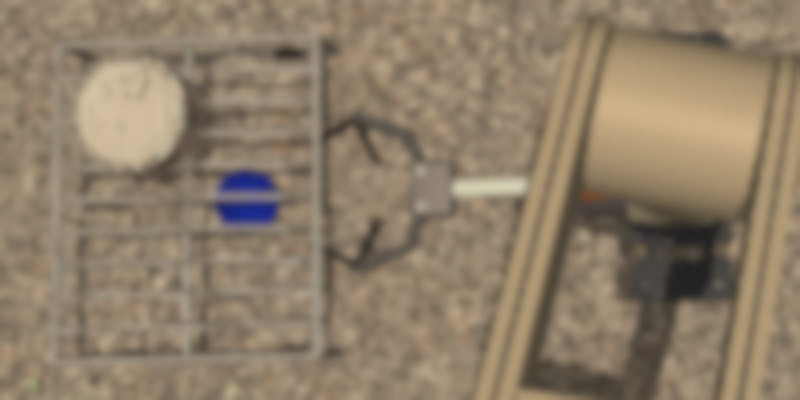

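Jaws just at the rack's end: head (432,188), elbows (358,120) and (362,268), lid (248,198).

```bash
python3 - <<'E'
from h import *
c=load("t3")
f=lambda p:np.array(p)/4+[120,180]
P=lambda p,z:plane(c,f(p),z)[0].round(4)
for n,p,z in(("head",(432,188),.028),("shaft",(520,187),.025),("elbF",(358,120),.012),("elbN",(362,268),.012),("lid",(248,198),.008)):print(n,P(p,z))
for z in(.003,.01):
    m=np.any([b[2] for b in blobs(c,(105,90,30),(135,255,255),6)if 150<b[1][0]<200],axis=0);ys,xs=np.nonzero(m);w=plane(c,np.c_[xs,ys],z);print(((w.min(0)+w.max(0))/2).round(4))
E
```

```text
head [0.5019 0.1268 0.028 ]
shaft [0.5016 0.06   0.025 ]
elbF [0.5569 0.1868 0.012 ]
elbN [0.4426 0.1833 0.012 ]
lid [0.4981 0.2735 0.008 ]
[0.5    0.2779 0.003 ]
[0.4995 0.276  0.01  ]
```

To row units: 0.01 m is 0.2, 0.007 m is 0.14.

>>> send_path:
  increments: {"motion":[[0.053,0.1,0.04,0,0],[0.053,0.2,0.04,0,0],[0.053,0.2,0,0,0],[0.053,0.2,0,0,0],[0.053,0.2,0,0,0],[0.053,0.2,0,0,0],[0.053,0.2,0,0,0],[0.053,0.2,0,0,0],[0.053,0.14,0,0,0],[0.053,0,0,0,0]]}

```text
t: 9.15
tool_pos: [0.5118, 0.0237, 0.0246]
orientation: [-2.22, -2.222, -0.001]
force: [0.1, 2.7, 1.9]
opening: 0.0533
gripper_force: 6.7
```

```bash
python3 d.py .511 .024 .025 90
python3 - <<'E'
from h import *
c=snap("top","t4"); cv2.imwrite("pics/t4.png",cv2.resize(c["image"][180:280,120:320,::-1],None,fx=4,fy=4,interpolation=cv2.INTER_CUBIC))
E
```

```text
t 9.15 pos [0.5118 0.0237 0.0246] yaw 90.06 open 0.0533 F [0.1 2.7 1.9] grip 6.745530590415001 q [-0.05  0.11  1.92  0.    1.11 -0.06]
turn 0.001 delta now-axes [ 0.0003 -0.0008 -0.0004]
```

View pics/t4.png

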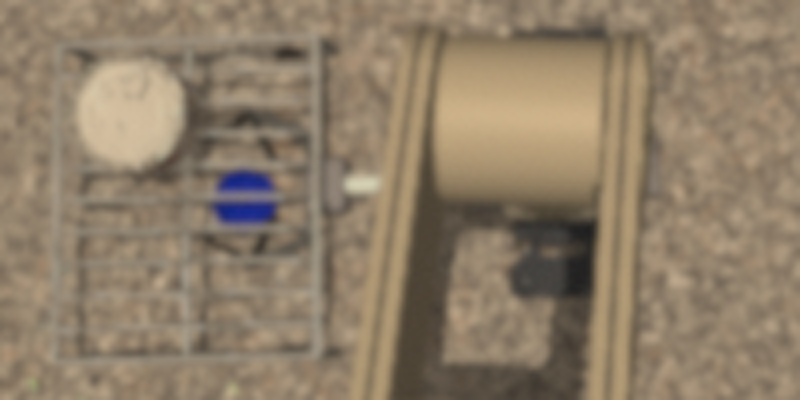

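Jaws straddle the lid: elbows at (248,118) and (250,250), lid at (245,197) undisturbed, tin unmoved. Squeezing.

>>> send_path:
  increments: {"motion":[[0.051,0,0,0,0],[0.049,0,0,0,0],[0.047,0,0,0,0],[0.045,0,0,0,0],[0.043,0,0,0,0],[0.041,0,0,0,0],[0.038,0,0,0,0],[0.035,0,0,0,0],[0.035,0,0,0,0],[0.035,0,0,0,0],[0.035,0,0,0,0],[0.035,0,0,0,0]]}
  grip_force: 23

```text
t: 10.4
tool_pos: [0.512, 0.0222, 0.0247]
orientation: [2.221, 2.221, 0.0]
force: [1.5, -2.6, 2.4]
opening: 0.0424
gripper_force: 22.9
```

```bash
python3 d.py .5 -.2 .025 90
python3 - <<'E'
from h import *
c=snap("top","t5"); cv2.imwrite("pics/t5.png",cv2.resize(c["image"][180:280,120:320,::-1],None,fx=4,fy=4,interpolation=cv2.INTER_CUBIC))
for z in(.003,.01):
    m=np.any([b[2] for b in blobs(c,(105,90,30),(135,255,255),6)if 150<b[1][0]<200],axis=0);ys,xs=np.nonzero(m);w=plane(c,np.c_[xs,ys],z);print(((w.min(0)+w.max(0))/2).round(4))
E
```

```text
t 10.4 pos [0.512  0.0222 0.0247] yaw 90.0 open 0.0424 F [ 1.5 -2.6  2.4] grip 22.89713591337204 q [-0.06  0.11  1.92 -0.    1.11 -0.06]
turn 0.0001 delta now-axes [-2.222e-01 -1.200e-02 -2.000e-04]
[0.5003 0.2812 0.003 ]
[0.4998 0.2793 0.01  ]
```

View pics/t5.png

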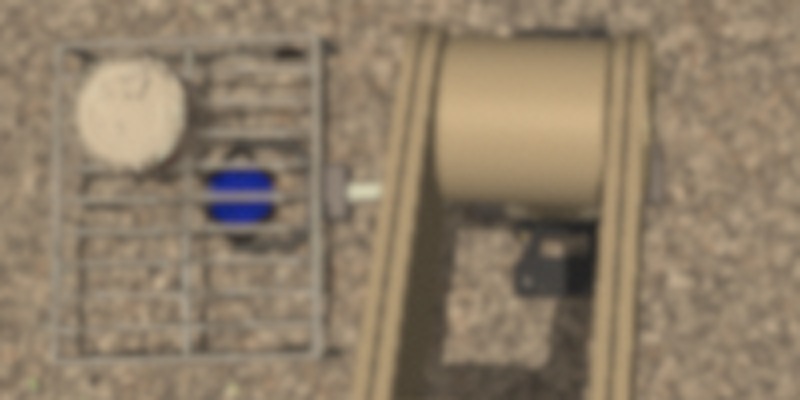

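Both jaws hug the lid at (242,197) (opening 42.4 mm, matching 13.6 mm travel). Now I draw it out.

>>> send_path:
  increments: {"motion":[[0.035,-0.06,0,0,0],[0.035,-0.12,0,0,0],[0.035,-0.2,0,0,0],[0.035,-0.24,0,0,0],[0.035,-0.24,0,0,0],[0.035,-0.24,0,0,0],[0.035,-0.24,0,0,0],[0.035,-0.24,0,0,0],[0.035,-0.24,0,0,0],[0.035,-0.24,0,0,0],[0.035,-0.24,0,0,0],[0.035,-0.24,0,0,0],[0.035,-0.24,0,0,0],[0.035,-0.24,0,0,0],[0.035,-0.24,0,0,0],[0.035,-0.24,0,0,0],[0.035,-0.24,0,0,0],[0.035,-0.24,0,0,0],[0.035,-0.12,0,0,0],[0.035,-0.06,0,0,0]]}
  grip_force: 23

```text
t: 12.45
tool_pos: [0.5115, -0.1864, 0.0246]
orientation: [-2.222, -2.22, -0.0]
force: [-0.8, 7.1, 7.4]
opening: 0.0422
gripper_force: 22.9
```

```bash
python3 - <<'E'
from h import *
c=snap("top","t6")
for b in blobs(c,(105,90,30),(135,255,255),6): print(b[0],b[1].round(1),plane(c,b[1],.008)[0].round(4))
E
```

```text
[239 220  16  16 208] [246.6 227.4] [0.501  0.0722 0.008 ]
```

Lid is out with its centre at y = 0.072, about 10 cm clear of the shelf end. Letting go gently, then lifting.

To row units: -0.03 m is -0.6, -0.02 m is -0.4.

>>> send_path:
  increments: {"motion":[[0.044,0,0,0,0],[0.047,0,0,0,0],[0.05,0,0,0,0],[0.054,0,0,0,0],[0.06,0,0,0,0],[0.075,0,0,0,0],[0.088,0,0,0,0],[0.088,0,0,0,0],[0.088,0,0,0,0],[0.088,0,0,-0.2,0],[0.088,0,0,-0.4,0],[0.088,0,0,-0.6,0],[0.088,0,0,-0.6,0],[0.088,0,0,-0.6,0],[0.088,-0.6,0,-0.6,0],[0.088,-0.6,0,-0.4,0],[0.088,0,0,0,0],[0.088,0,0,0,0]]}

```text
t: 14.3
tool_pos: [0.5121, -0.2463, 0.1956]
orientation: [2.222, 2.219, 0.001]
force: [0.8, -0.2, -0.4]
opening: 0.0879
gripper_force: 0.0
```

```bash
python3 - <<'E'
from h import *
c=snap("scene","s7"); t=snap("top","t7")
for k in(t,c):
  for b in blobs(k,(105,90,30),(135,255,255),6): print(b[0],b[1].round(1),plane(k,b[1],.006)[0].round(4))
for z in(0.0,.01):
    b=max(blobs(t,(105,90,30),(135,255,255),6),key=lambda b:b[0][4]);ys,xs=np.nonzero(b[2]);w=plane(t,np.c_[xs,ys],z);print(w.min(0).round(3),w.max(0).round(3))
cv2.imwrite("pics/s7.png",c["image"][:,:,::-1])
E
```

```text
[240 220  15  15 183] [246.9 227.4] [0.5013 0.0715 0.006 ]
[65 98 15 12 79] [ 70.7 102.2] [0.6928 0.9968 0.006 ]
[226 213  17  14 181] [233.7 219.5] [0.5009 0.0748 0.006 ]
[0.481 0.05  0.   ] [0.525 0.094 0.   ]
[0.48  0.049 0.01 ] [0.524 0.092 0.01 ]
```

View pics/s7.png

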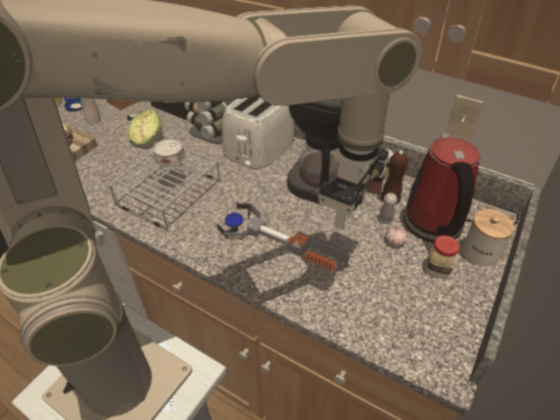

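The lid at (234,219) lies flat between the open jaws, well clear of the rack. The reacher lies on the worktop, and the tin (168,155), mustard jar (444,258) and garlic (396,235) haven't moved. Both views agree on the lid, so I'm handing in.

```bash
python3 -c "
from plant import robot, imaging
print(robot.close_job())"
```

```text
the job is handed in; nothing more can be done
None
```

I drew the lid out with the reacher and handed the job in at about 14 s: the lid lies flat about 10 cm clear of the shelf's right-hand end, the reacher is down on the worktop, and the tin, mustard jar and garlic show no movement in the camera views; the hand-in returned no verdict.

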